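# Turn the filter cassette in a bench extraction box with a flush damper

### The job

The filter cassette in the bench extraction box is in the wrong way round. Stand the tin that is in the damper's way upright on the bench, slide the flush damper plate fully open by pressing on it, lift the cassette clear of the box, give it a half turn and seat it fully home in its well with the slatted half next to the duct stub, then slide the damper fully shut. Do not knock the tin over, and leave everything else on the bench where it is.

Things in the scene. Friction and masses are not known exactly. Their poses are not given: they have to be found in the camera images.
- box: Low grey extraction box fixed to the bench, 136 mm (its x) x 270 mm (its y) x 54.5 mm high; origin at the centre of its underside, z up. A round duct stub (40 mm across, 30 mm long) stands out of its -y end. In its top a track, 102 mm wide (x) and 250 mm long (y -125 to +125 mm), is sunk between rails; the damper slides in it. A fixed pot, mug, jug and can stand along the back, beyond world x = 0.66.
- well_floor (a point): Centre of the floor of the cassette's well, under the -y half of the track, at box (0, -62, 6) mm; axes as the box's. Mouth 96 mm (x) x 114 mm (y), 39.5 mm deep from the track's floor.
- track_floor (a point): Centre of the closed +y half of the track's floor, at box (0, 63.5, 45.5) mm, 9 mm below the rails. The damper slides over it when it opens; at the start the tin stands on it and blocks the damper.
- damper (a joint): Slide of the damper, m: 0 = shut (covers the well), grows along the box's +y, 0.125 = fully open (the whole well is free). Starts within 0.010 of shut. It stays where it is left; friction about 2 N. Nothing to grip: drag it by pressing a fingertip on its top.
- leaf_top (a point): Centre of the upper face of the damper plate, aluminium, 100 mm (box x) x 124 mm (box y) x 5 mm, its top flush with the rails, 54.5 mm above the box's underside. It is sprung: gives straight down up to 3.5 mm (2 N to start, 2.5 N more per mm), then is solid. Pressed 2.5 to 3.5 mm (8 to 11 N) it goes along with a bare fingertip.
- cassette_grip (a point): Centre of the grip boss of the filter cassette, 28 mm above its underside; axes as the cassette's. Grey plastic tray 92 mm (x) x 110 mm (y) x 18 mm, with a square boss 26 x 26 mm in the middle standing 19 mm above it; 0.22 kg. Seated, this point is at box (0, -62, 34) mm with 2 mm of play all round. At the start its +y is along the box's +y; it must end a half turn round.
- cassette: The same cassette; origin at the centre of its underside. Its +y half is the slatted half, its -y half is closed.
- cassette_slats (a point): Point on the top of the cassette's slatted half, 30 mm from the middle along the cassette's +y and 18 mm above its underside.
- tin_centre (a point): Blue-grey round tin with a pale lid, 57 mm across, 72 mm high, 0.18 kg, upright; this point is at its centre, 36 mm above its underside; z along its axis.
- tin: The same tin; origin at the centre of its underside.
- mixing_bowl: Fixed wide white bowl, 238 mm across, 108 mm high; origin at the centre of its underside.
- mould_board: Fixed mould on a wooden board, 218 mm (x) x 310 mm (y), 142 mm high; origin at the centre of its underside.
- wax_block: Bystander, loose: hand-cut ivory wax block lying flat, 83 x 109 x 25 mm; origin at the centre of its underside. Leave it where it is.
- wide_brush: Bystander, loose: wide glue brush lying flat, 34 x 198 x 15 mm, long along its own y; origin at the centre of its underside. Leave it where it is.
- small_cup: Bystander, loose: small stained plastic cup, 79 mm across, 63 mm high; origin at the centre of its underside. Leave it where it is.
- loop_tool: Bystander, loose: wire loop modelling tool lying flat, 19 x 169 x 9 mm, long along its own y; origin at the centre of its underside. Leave it where it is.
- pigment_jar: Bystander, loose: upright pigment jar, 47 mm across, 98 mm high; origin at the centre of its underside. Leave it where it is.
- tape_roll: Bystander, loose: roll of masking tape lying flat, 107 mm across, 25 mm high; origin at the centre of its underside. Leave it where it is.

How it is judged (in metres and radians):
On the way, in this order (a step that is already met when the one before it is completed fails the run):
1. the tin stands upright on the bench (height (world z) of tin_centre between 0.03 and 0.042 m and angle between tin_centre's own z axis and vertical below 0.1 rad and linear speed of tin below 0.02 m/s), for 0.2 s.
2. the damper is fully open (within 7 mm) (value of joint damper above 0.118 m), for 0.2 s.
3. the cassette is lifted clear of the box (z of cassette in the frame of box above 0.055 m), for 0.1 s.
4. the cassette is seated in the well, slatted half next to the duct stub (y of cassette_slats in the frame of box below -0.086 m and z of cassette_grip in the frame of box between 0.03 and 0.0365 m and y of cassette_grip in the frame of box between -0.067 and -0.057 m and x of cassette_grip in the frame of box between -0.005 and 0.005 m and angle between cassette_grip's own z axis and vertical below 0.04 rad), for 0.2 s.
At the end, for the whole second after the job is handed in: Damper shut to within 4 mm; cassette at rest on the floor of the well (2.5 mm), within its play and level, its slatted half next to the duct stub; tin upright and at rest on the bench (all of step 1 and all of step 4 and value of joint damper below 0.004 m and linear speed of cassette below 0.02 m/s and velocity of joint damper between -0.01 and 0.01 m/s); the robot touches nothing.
It fails at once if the tin is tipped over (angle between tin_centre's own z axis and vertical above 0.6 rad).
It fails at once if a bystander is moved by more than 20 mm (distance of any of wax_block, wide_brush, small_cup, loop_tool, pigment_jar, tape_roll from where it was at the start of the episode above 0.02 m).
It also fails if it takes over 72 s, if anything falls off the work surface, if the arm or the gripper's body presses on something with over 40 N, if the wrist force passes 120 N, or if a joint passes its speed limit or range.

### The arm

A 7-joint arm with a two-finger parallel gripper is mounted at the origin on a cart in front of the work surface, level with it; the furniture and walls round the work are solid. World frame = base frame: x ahead of the robot, y to its left, z up, the work surface at z = 0. Lengths are in mm, angles in rad, forces in N, time in s.
With the tool pointing down it reaches from about 400 to 875 mm from the base axis. Payload 4.4 kg.
Tool frame: the origin (TCP) lies on the centre line of the jaws, within the pads' length; the fingertips stand 8 mm ahead of it and the grasp point (between the pads) lies 11 mm behind it; x points along the fingers, z is the direction in which the jaws open and shut, and the axes are right-handed (so a half turn about x gives the same grasp; the last joint's range is limited). The gripper opens to 85 mm and grips with 20 to 120 N. Pads are 22 mm wide; open, the fingers measure 114 mm over their backs; the gripper's body (76 mm by 85 mm) begins 54 mm behind the grasp point. The pads swing forward as they close: fully open they stand 13 mm farther back than shut.
Start: joints at [-1.285, 0.628, 0.038, 1.517, -0.027, 0.996, -0.02], TCP at [223.96, 610.213, 239.313] pointing down, gripper open.
Joint ranges: [-3.06, 3.06], [-0.37, 2.12], [-1.25, 1.32], [0.18, 2.47], [-1.1, 4.24], [0.23, 1.98], [-2.94, 2.94]. Speed limits (rad/s): [2.57, 2.57, 3.14, 3.14, 3.14, 3.14, 3.14].

### API

Orientations are given as [roll, pitch, yaw] about the fixed x, y, z axes, in that order (R = Rz(yaw) Ry(pitch) Rx(roll)).
In Python, from cell import ctrl, get_image, camera_params gives the robot as it stands. The module is installed in compiled form; this text tells all that it offers.
- The arm moves only by the shell command python3 -m handwheel 'ROWS'. ROWS is text: rows parted by semicolons, each of 7 numbers parted by spaces: the opening, from -1 (shut) to 1 (fully open), then the shift along the tool's x, y, z in mm, then the turn, a rotation vector about the tool's x, y, z in rad. In form: grip x y z wx wy wz; .... A call has 1 to 10 rows; each row shifts and turns the pose as measured when the row begins, along the tool's axes as they then stand; what a row does not reach is not made up. A row lasts 1/10 s, in which the tool goes at most 50 mm and 8.59 degrees, less where a joint would pass 70% of its speed; a pose out of reach is approached as far as the arm can. A call with a gripper value outside its range is refused whole. The fingers move at their own pace and stop on an object; the grip force is fixed at half the most. Time passes only in rows, so rows that do not move let the fingers close. It gives the time, the measured TCP pose, the force and the opening at its end, in the units of the state.
- ctrl.read_state(): the state, without advancing time (a new reading comes with each control period).
- get_image(name): name is "side" or "top" or "wrist"; returns the picture (420x560x3 uint8, blue, green, red); there is no depth.
- camera_params(name): a dict with "fx", "fy", "cx", "cy" (pixels), "eye" and "orientation" of the camera in the world. Camera axes: x right, y up, looking along -z (the intrinsics and any distortion apply to the point x, -y, -z); pixel columns grow to the right and rows downward; lengths in mm; the calibration is good to about 2 mm. A picture is of the moment at which its call begins: read the wrist's pose just before it. camera_params takes no time and is no camera call; for the wrist camera it gives the pose at the moment of the call.
- ctrl.finish_job(): hands the job in, once; it reports no verdict.
The state is a dict: "clock": time; "qpos": joint angles; "qd": joint speeds; "tau": joint torques, N m; "eef_pos": TCP position; "tool_rot": TCP orientation; "force": force on the tool from outside, world axes, zero at the start; "torque": the same for the moment, N m; "width": finger opening in mm.
Only numpy, scipy, OpenCV 4.12 (cv2) and the standard library are available. Lean on these libraries where they do the work, as an engineer would, in place of code of your own. Each camera call takes 0.05 s, during which the arm holds its last target.

## Working session

There is one attempt and no reset: what is moved stays moved. The work goes in short steps, Python scripts to look and compute and a shell command to move; the robot and the scene stay as the last step left them, time stands still between calls to the robot, and variables do not carry over. Pictures are saved under pics/ and viewed, and the job is handed in when it is done.

```bash
mkdir -p pics; ls
python3 - <<'E'
from cell import ctrl,get_image,camera_params
import cv2
print(ctrl.read_state())
for n in("side","top","wrist"):
    print(n,camera_params(n)); cv2.imwrite(f"pics/{n}0.png",get_image(n))
E
```

```text
pics
{'clock': 0.0, 'qpos': array([-1.28476155,  0.62933508,  0.03842788,  1.51837958, -0.0269964 ,
        0.99632392, -0.02000369]), 'qd': array([-4.97650961e-04,  4.28170471e-05,  3.61377493e-04, -6.75826986e-04,
       -1.30639941e-04,  1.24164494e-03,  2.08958704e-04]), 'tau': array([-4.61470972e-04, -5.63397825e+01,  1.22626137e+00, -1.93452519e+01,
        1.11175634e-02,  1.05503705e-02, -5.57857632e-06]), 'eef_pos': array([223.75466651, 609.60853939, 238.39229312]), 'tool_rot': array([-3.13117014,  1.56886797, -1.9121992 ]), 'force': array([-0.56651499, -0.4826227 ,  0.18130985]), 'torque': array([-0.05253884, -0.01950704, -0.00687323]), 'width': 85.67871465074919}
side {'fx': 439.2361752206578, 'fy': 439.2361752206578, 'cx': 282.05685399579494, 'cy': 208.0047766541395, 'eye': array([  56.25337991, 1207.12258186,  966.65150829]), 'orientation': array([ 0.97200289, -0.00869333, -2.80091515])}
top {'fx': 498.445483000594, 'fy': 498.445483000594, 'cx': 276.7659113636262, 'cy': 202.58656185721532, 'eye': array([ 215.60513725,  -73.945277  , 1664.0639184 ]), 'orientation': array([ 0.18244783,  0.01099764, -1.59099158])}
wrist {'fx': 315.61539466648094, 'fy': 315.61539466648094, 'cx': 276.6114065744857, 'cy': 209.56389585874763, 'eye': array([158.85249166, 633.61400266, 372.42929185]), 'orientation': array([-0.27720862,  0.00280837,  1.21974056])}
```

View pics/side0.png

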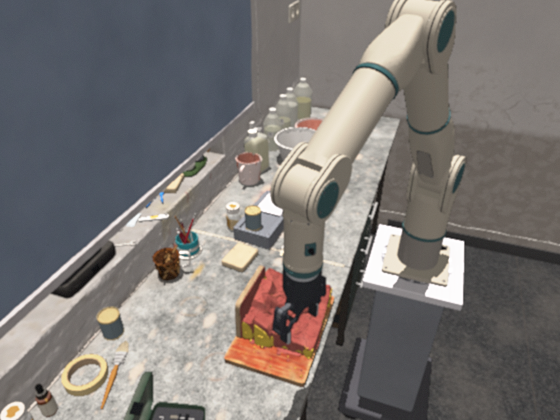

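View pics/top0.png

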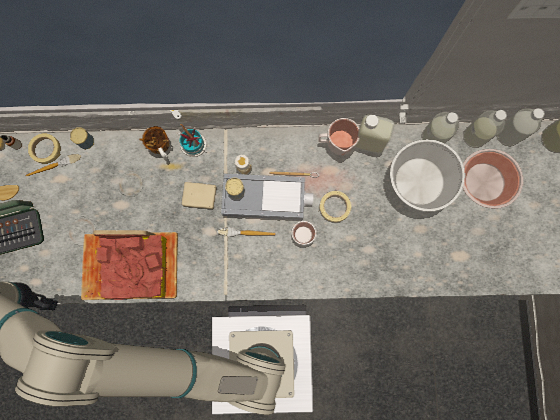

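View pics/wrist0.png

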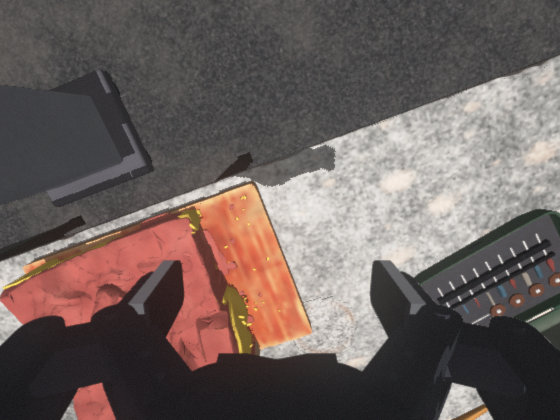

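The top view shows the box at (265,197) with its stub on the right (-y side), the tin at (234,187), the jar at (242,162), the brush at (245,233), the loop tool at (293,173), the cup at (303,233), the tape at (335,206) and the wax at (198,195). Next I'll measure these positions.

```bash
cat > h.py <<'E'
import numpy as np, cv2
from scipy.spatial.transform import Rotation as R
from cell import ctrl,get_image,camera_params
def rot(o): return R.from_euler('xyz',o).as_matrix()
def ray(p,uv):
    d=np.array([(uv[0]-p['cx'])/p['fx'],-(uv[1]-p['cy'])/p['fy'],-1.])
    return rot(p['orientation'])@d
def onz(p,uv,z):
    d=ray(p,uv); e=np.array(p['eye']); return e+d*(z-e[2])/d[2]
def proj(p,X):
    c=rot(p['orientation']).T@(np.array(X,float)-p['eye'])
    return np.array([p['cx']+p['fx']*c[0]/-c[2],p['cy']-p['fy']*c[1]/-c[2]])
E
python3 - <<'E'
from h import *
p=camera_params('top')
for n,uv,z in [('tin',(234,187),117),('box',(265,197),54),('jar',(242,162),98),('cup',(303,234),63),('wax',(198,195),25),('brush',(245,233),10),('tape',(335,206),25),('loop',(293,173),5)]:
    print(n,onz(p,uv,z).round())
a=cv2.imread('pics/top0.png')
cv2.imwrite('pics/topc.png',cv2.resize(a[140:250,170:360],None,fx=4,fy=4,interpolation=cv2.INTER_CUBIC))
b=cv2.imread('pics/side0.png')
cv2.imwrite('pics/sidec.png',cv2.resize(b[180:300,150:330],None,fx=4,fy=4,interpolation=cv2.INTER_CUBIC))
E
```

```text
tin [555.  72. 117.]
box [533. -24.  54.]
jar [641.  48.  98.]
cup [ 406. -145.   63.]
wax [550. 202.  25.]
brush [420.  46.  10.]
tape [ 502. -256.   25.]
loop [ 624. -119.    5.]
```

View pics/topc.png

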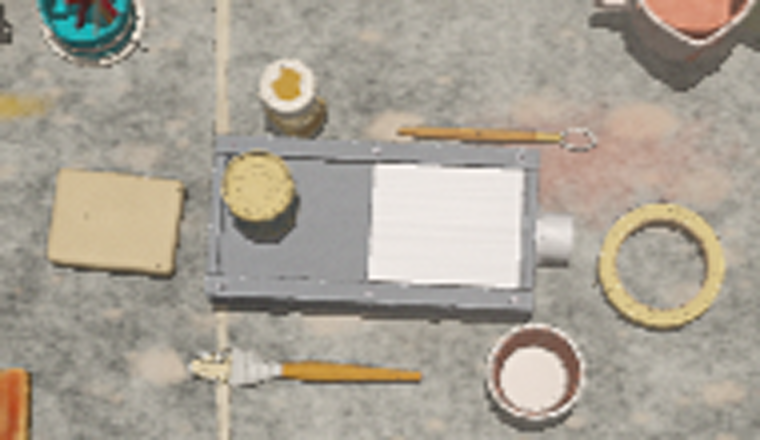

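View pics/sidec.png

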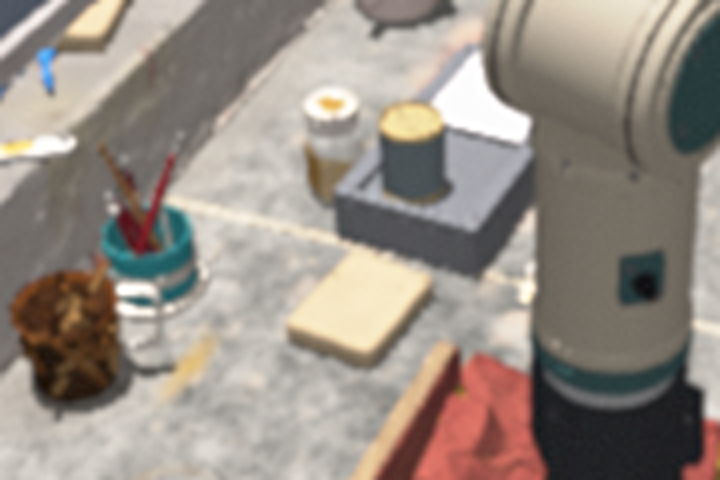

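```bash
cat >> h.py <<'E'
def axes(s=None):
    s=s or ctrl.read_state(); return rot(s['tool_rot'])
def delta(target,ang=None):
    """shift in tool axes to target TCP; ang: wanted direction (deg, world) of tool z, tool down"""
    s=ctrl.read_state(); M=axes(s)
    print('t',round(s['clock'],2),'pos',s['eef_pos'].round(1),'zang',round(np.degrees(np.arctan2(M[1,2],M[0,2])),1),'w',round(s['width'],1),'F',s['force'].round(1))
    print(' tool shift',(M.T@(np.array(target)-s['eef_pos'])).round(1))
    if ang is not None:
        c,q=np.cos(np.radians(ang)),np.sin(np.radians(ang))
        z=np.array([c,q,0]);x=np.array([0,0,-1.]);T=np.c_[x,np.cross(z,x),z]
        print(' rotvec',R.from_matrix(M.T@T).as_rotvec().round(3))
E
python3 - <<'E'
from h import *
p=camera_params('top')
f=lambda u,v,z: onz(p,(u/4+170,v/4+140),z)[:2].round(1)
print('box',[f(*c,54.5) for c in[(217,137),(538,152),(533,305),(210,298)]])
L=[f(*c,54.5) for c in[(370,165),(525,170),(521,287),(367,281)]];print('leaf',L,np.mean(L,0))
print('brush',f(190,368,5),f(420,377,5),'wax',f(58,170,25),f(183,185,25),f(50,262,25),f(173,273,25))
print('stub end',f(571,240,27))
print(axes().round(3))
delta([530,0,300],0); delta([530,0,300],90);delta([530,0,300],-90)
E
```

```text
box [array([612.5, 110.3]), array([ 593.6, -155.8]), array([ 465.6, -147.8]), array([477.2, 116.2])]
leaf [array([585.8, -16.5]), array([ 578.6, -144.6]), array([ 480.7, -138.4]), array([488.5, -12.6])] [533.4   -78.025]
brush [426.2 138.8] [414.5 -53.8] wax [594.2 248. ] [578.9 142.4] [515.4 253.7] [503.8 150.6]
stub end [ 524.1 -182.4]
[[-0.    -0.939  0.345]
 [-0.001  0.345  0.939]
 [-1.    -0.    -0.001]]
t 0.15 pos [223.8 609.8 238.6] zang 69.8 w 85.5 F [0.2 0.1 0.3]
 tool shift [ -60.7 -497.6 -467. ]
 rotvec [ 1.219e+00 -1.000e-03  1.000e-03]
t 0.15 pos [223.8 609.8 238.6] zang 69.8 w 85.5 F [0.2 0.1 0.3]
 tool shift [ -60.7 -497.6 -467. ]
 rotvec [-0.352 -0.001 -0.   ]
t 0.15 pos [223.8 609.8 238.6] zang 69.8 w 85.5 F [0.2 0.1 0.3]
 tool shift [ -60.7 -497.6 -467. ]
 rotvec [ 2.79e+00 -0.00e+00  2.00e-03]
```

```bash
python3 -m handwheel '1 -20 0 0 -0.117 0 0; 1 -20 0 0 -0.117 0 0; 1 -20 0 0 -0.117 0 0'
python3 - <<'E'
from h import *
delta([545,20,310],90-3.4)
E
```

```text
clock: 0.45
eef_pos: [222.6, 607.1, 295.2]
tool_rot: [2.87, 1.558, -1.831]
force: [-0.2, 0.9, 0.3]
width: 85.7
t 0.45 pos [222.6 607.1 295.2] zang 90.7 w 85.7 F [-0.2  0.9  0.3]
 tool shift [  -8.8 -315.5 -591. ]
 rotvec [ 0.071 -0.012 -0.003]
```

```bash
python3 -m handwheel '1 -1 -22 -42 0.01 0 0; 1 -1 -22 -42 0.01 0 0; 1 -1 -22 -42 0.01 0 0; 1 -1 -22 -42 0.01 0 0; 1 -1 -22 -42 0.01 0 0; 1 -1 -22 -42 0.01 0 0; 1 -1 -22 -42 0.01 0 0; 1 0 -22 -42 0 0 0; 1 0 -22 -42 0 0 0; 1 0 -22 -42 0 0 0'
python3 - <<'E'
from h import *
delta([545,20,310],90-3.4)
E
```

```text
clock: 1.45
eef_pos: [434.4, 174.7, 304.3]
tool_rot: [2.118, 1.566, -2.638]
force: [0.9, 0.4, 0.5]
width: 85.3
t 1.45 pos [434.4 174.7 304.3] zang 87.5 w 85.3 F [0.9 0.4 0.5]
 tool shift [  -5.8 -117.2 -149.7]
 rotvec [ 0.016 -0.003 -0.004]
```

```bash
python3 -m handwheel '1 -1 -29 -37 0.008 0 0; 1 -1 -29 -37 0.008 0 0; 1 -1 -29 -37 0 0 0; 1 -1 -29 -37 0 0 0; 1 0 0 0 0 0 0; 1 0 0 0 0 0 0'
python3 - <<'E'
from h import *
delta([545,20,310],90-3.4)
print(ctrl.read_state()['qpos'].round(2))
print(camera_params('wrist'))
cv2.imwrite('pics/w1.png',get_image('wrist'))
cv2.imwrite('pics/s1.png',get_image('side'))
E
```

```text
clock: 2.05
eef_pos: [546.3, 4.5, 307.7]
tool_rot: [2.651, 1.563, -2.134]
force: [0.2, 0.6, -0.0]
width: 85.6
t 2.05 pos [546.3   4.5 307.7] zang 85.8 w 85.6 F [ 0.2  0.6 -0. ]
 tool shift [-2.4  2.4 15.4]
 rotvec [-0.013 -0.006 -0.003]
[-0.15  0.41  0.13  1.72 -0.05  1.02  1.49]
{'fx': 315.61539466648094, 'fy': 315.61539466648094, 'cx': 276.6114065744857, 'cy': 209.56389585874763, 'eye': array([477.78676241,  10.13289621, 441.93585211]), 'orientation': array([-0.27349922,  0.00752957,  1.49886487])}
```

View pics/w1.png

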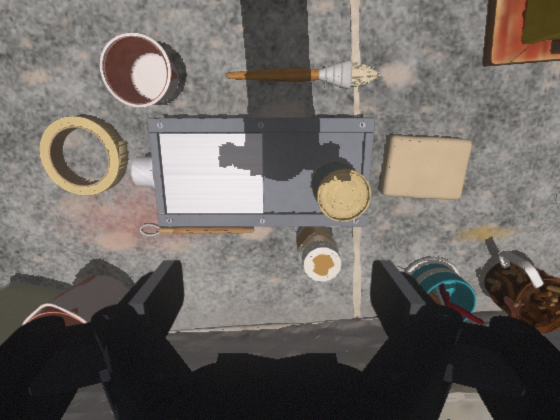

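View pics/s1.png

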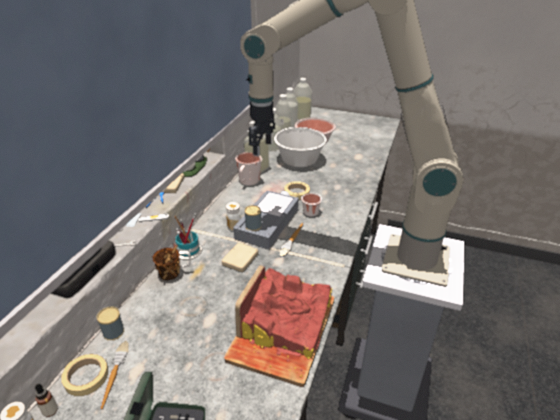

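The wrist view shows the whole box with top corners near (150,119), (374,119), (372,226) and (153,226). The tin lid is at (344,194), the leaf spans (160–264, 132–215), and the screws are visible. I'll enlarge it for measuring.

Run:
```python
import cv2
a=cv2.imread('pics/w1.png')
cv2.imwrite('pics/w1c.png',cv2.resize(a[110:240,145:385],None,fx=3.3333,fy=3.3333,interpolation=cv2.INTER_CUBIC))
```

```text
(no output)
```

View pics/w1c.png

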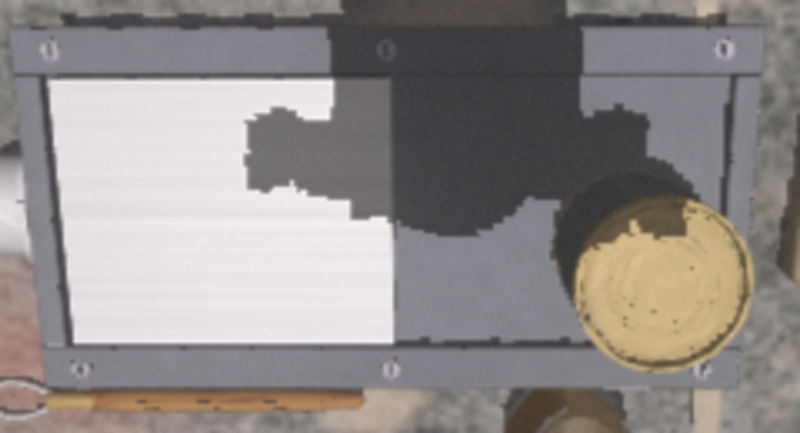

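Run:
```python
from h import *
p=dict(fx=315.61539466648094,fy=315.61539466648094,cx=276.6114065744857,cy=209.56389585874763,eye=np.array([477.78676241,10.13289621,441.93585211]),orientation=[-0.27349922,0.00752957,1.49886487])
f=lambda c,z: onz(p,(145+c[0]/3.3333,110+c[1]/3.3333),z)[:2]
B=np.array([f(c,54.5) for c in[(13,27),(765,25),(738,388),(45,388)]]);print(B.round(1),B.mean(0).round(1))
d=B[1]-B[0];e=B[2]-B[3];print(np.linalg.norm(d),np.linalg.norm(e),np.linalg.norm(B[3]-B[0]),np.linalg.norm(B[2]-B[1]),'yaw',[np.degrees(np.arctan2(-k[0],k[1])) for k in(d,e)])
S=np.array([f(c,54.5) for c in[(50,50),(725,50),(703,369),(80,369)]]);print('screws',S.mean(0).round(1),[np.degrees(np.arctan2(-k[0],k[1])) for k in(S[1]-S[0],S[2]-S[3])])
L=np.array([f(c,54.5) for c in[(47,80),(392,80),(394,344),(74,344)]]);print('leaf',L.mean(0).round(1), np.linalg.norm(L[1]-L[0]),np.linalg.norm(L[3]-L[0]))
print('tin',f((663,285),117.5).round(1),np.linalg.norm(f((574,285),117.5)-f((752,285),117.5)))
```

```text
[[ 463.4 -143.2]
 [ 481.9  122.3]
 [ 616.6  113.5]
 [ 597.9 -155.2]] [540.  -15.6]
266.1481118088624 269.300472041344 135.06565824182994 135.021912898228 yaw [np.float64(-3.9791734516905413), np.float64(-3.9751437192129835)]
screws [540.2 -15.8] [np.float64(-4.116314689647189), np.float64(-3.9837611033859672)]
leaf [536.1 -76. ] 124.03880191387952 98.8655053505275
tin [558.   72.9] 56.126415812038445
```

Run:
```python
from h import *
delta([557,73,160],86)
```

```text
t 2.15 pos [546.   5. 308.] zang 85.9 w 85.2 F [-0.1  0.2  0.1]
 tool shift [147.5  -6.6  69.7]
 rotvec [-0.001 -0.007 -0.003]
```

```bash
python3 -m handwheel '1 25 -1 12 0 -0.001 0; 1 25 -1 12 0 -0.001 0; 1 25 -1 12 0 -0.001 0; 1 25 -1 12 0 -0.001 0; 1 25 -1 12 0 -0.001 0; 1 22 -1 10 0 -0.001 0; 1 0 0 0 0 0 0; 1 0 0 0 0 0 0'
python3 - <<'E'
from h import *
delta([557,73,86],86)
E
```

```text
clock: 2.95
eef_pos: [552.2, 90.1, 158.7]
tool_rot: [0.287, 1.565, 1.807]
force: [-0.0, -0.5, -0.3]
width: 85.7
t 2.95 pos [552.2  90.1 158.7] zang 87.1 w 85.7 F [-0.  -0.5 -0.3]
 tool shift [ 72.6  -5.7 -17.2]
 rotvec [ 0.019  0.005 -0.002]
```

```bash
python3 -m handwheel '1 5 -3 -9 0 0 0; 1 5 -3 -7 0 0 0;1 0 0 0 0 0 0; 1 0 0 0 0 0 0'
python3 - <<'E'
from h import *
delta([557,73,86],86)
E
```

```text
clock: 3.35
eef_pos: [559.5, 71.0, 151.5]
tool_rot: [-0.675, 1.564, 0.843]
force: [0.6, 0.2, 0.2]
width: 85.8
t 3.35 pos [559.5  71.  151.5] zang 87.0 w 85.8 F [0.6 0.2 0.2]
 tool shift [65.5  2.9  1.5]
 rotvec [0.017 0.005 0.004]
```

```bash
python3 -m handwheel '1 15 0.5 0.5 0.005 0 0; 1 15 0.5 0 0.005 0 0;1 14 0.5 0 0 0 0; 1 10 0.5 0 0 0 0; 1 3 0 0 0 0 0; 1 0 0 0 0 0 0'
python3 - <<'E'
from h import *
delta([557,73,86],86)
cv2.imwrite('pics/w2.png',get_image('wrist'))
E
```

```text
clock: 3.95
eef_pos: [560.6, 70.0, 95.6]
tool_rot: [-1.015, 1.558, 0.489]
force: [0.0, -0.6, 0.3]
width: 85.2
t 3.95 pos [560.6  70.   95.6] zang 86.2 w 85.2 F [ 0.  -0.6  0.3]
 tool shift [9.6 3.9 2.7]
 rotvec [0.003 0.007 0.011]
```

View pics/w2.png

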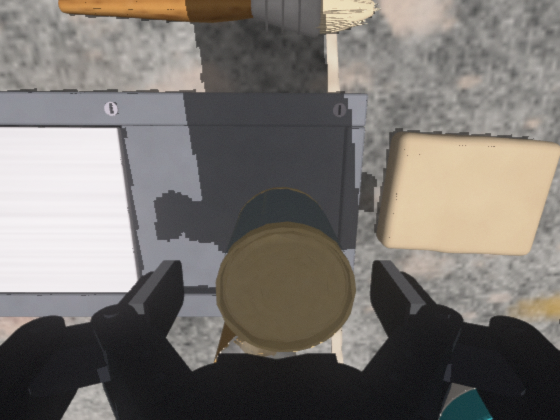

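The tin lid is centred at (286,290), between pads whose inner edges are at 182 and 371. That is a few mm toward +y, so I'll adjust and close.

```bash
python3 -m handwheel '1 5 2 2 0 0.003 0.005; 1 4 1 1 0 0.003 0.005; 0.4 0 0 0 0 0 0; 0 0 0 0 0 0 0; -0.2 0 0 0 0 0 0; -1 0 0 0 0 0 0; -1 0 0 0 0 0 0; -1 0 0 0 0 0 0; -1 0 0 0 0 0 0; -1 0 0 0 0 0 0'
python3 - <<'E'
from h import *
delta([557,73,140],86)
E
```

```text
clock: 5.0
eef_pos: [559.3, 74.0, 88.0]
tool_rot: [-1.287, 1.567, 0.217]
force: [-0.1, -0.2, 0.5]
width: 56.3
t 5.0 pos [559.3  74.   88. ] zang 86.2 w 56.3 F [-0.1 -0.2  0.5]
 tool shift [-52.    2.   -1.1]
 rotvec [0.003 0.001 0.004]
```

```bash
python3 -m handwheel '-1 -10 0 0 0 0 0; -1 -15 0 0 0 0 0; -1 -15 0 0 0 0 0; -1 -10 0 3 0 0 0; -1 -5 0 8 0 0 0; -1 0 1 15 0 0 0; -1 0 1 20 0 0 0; -1 0 1 22 0 0 0; -1 0 1 22 0 0 0; -1 0 1 22 0 0 0'
python3 - <<'E'
from h import *
delta([535,330,120],86)
E
```

```text
clock: 6.0
eef_pos: [559.4, 192.0, 144.9]
tool_rot: [1.509, 1.57, 3.009]
force: [-0.2, -0.2, -1.4]
width: 56.3
t 6.0 pos [559.4 192.  144.9] zang 86.0 w 56.3 F [-0.2 -0.2 -1.4]
 tool shift [ 25.  34. 136.]
 rotvec [-0.     0.    -0.001]
```

```bash
python3 -m handwheel '-1 2 6 22 0 0 0; -1 3 6 22 0 0 0; -1 3 6 22 0 0 0; -1 4 6 20 0 0 0; -1 4 4 15 0 0 0; -1 4 2 10 0 0 0; -1 3 0 6 0 0 0; -1 0 0 0 0 0 0; -1 0 0 0 0 0 0'
python3 - <<'E'
from h import *
delta([535,330,43],86)
cv2.imwrite('pics/w3.png',get_image('wrist'))
cv2.imwrite('pics/s3.png',get_image('side')[150:400,60:340])
E
```

```text
clock: 6.9
eef_pos: [529.1, 329.4, 115.9]
tool_rot: [1.43, 1.562, 2.944]
force: [-0.1, -1.1, -1.8]
width: 55.8
t 6.9 pos [529.1 329.4 115.9] zang 86.8 w 55.8 F [-0.1 -1.1 -1.8]
 tool shift [72.8 -6.4  0.8]
 rotvec [ 0.013  0.001 -0.009]
```

View pics/w3.png

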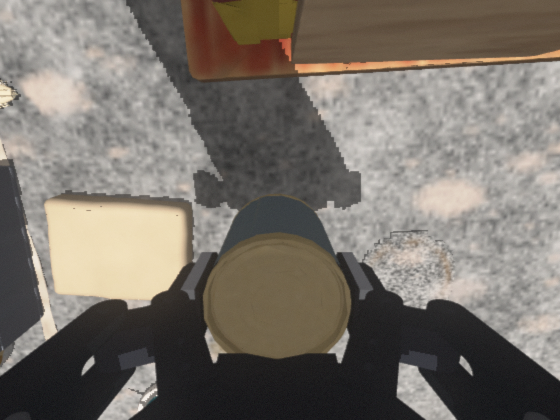

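View pics/s3.png

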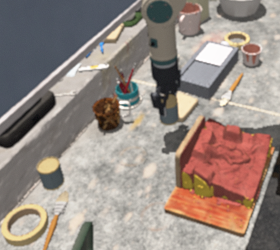

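The tin is held upright, clear of the wax (190,250) and the board (300,70). I'll lower it.

```bash
python3 -m handwheel '-1 10 0 0 0.006 0 -0.004; -1 15 0 0 0.006 0 -0.004; -1 14 0 0 0 0 0; -1 10 0 0 0 0 0; -1 6 0 0 0 0 0; -1 4 0 0 0 0 0; -1 0 0 0 0 0 0; -1 0 0 0 0 0 0'
python3 - <<'E'
from h import *
delta([530,330,43],86)
E
```

```text
clock: 7.8
eef_pos: [531.6, 325.1, 53.4]
tool_rot: [-1.393, 1.569, 0.101]
force: [0.1, 0.0, -0.8]
width: 56.2
t 7.8 pos [531.6 325.1  53.4] zang 85.6 w 56.2 F [ 0.1  0.  -0.8]
 tool shift [10.4  2.   4.7]
 rotvec [-0.006  0.     0.002]
```

```bash
python3 -m handwheel '-1 4 0 0 0 0 0; -1 3 0 0 0 0 0; -1 2 0 0 0 0 0; -1 1 0 0 0 0 0; -1 0.5 0 0 0 0 0; -1 0 0 0 0 0 0'
```

```text
clock: 8.4
eef_pos: [532.5, 326.0, 43.4]
tool_rot: [-1.086, 1.566, 0.409]
force: [-0.2, -0.2, -2.3]
width: 56.3
```

```bash
python3 -m handwheel '-1 0.7 0 0 0 0 0; -1 0 0 0 0 0 0'; python3 -m handwheel '-1 0.7 0 0 0 0 0; -1 0 0 0 0 0 0'
```

```text
clock: 8.6
eef_pos: [532.6, 326.0, 42.8]
tool_rot: [-1.069, 1.566, 0.425]
force: [1.3, -0.0, -0.5]
width: 56.1
clock: 8.8
eef_pos: [532.7, 326.1, 42.2]
tool_rot: [-1.061, 1.566, 0.434]
force: [0.9, -0.1, -1.7]
width: 56.1
```

```bash
python3 -m handwheel '-1 0.7 0 0 0 0 0; -1 0 0 0 0 0 0'; python3 -m handwheel '-1 0.7 0 0 0 0 0; -1 0 0 0 0 0 0';  python3 -m handwheel '-1 0.7 0 0 0 0 0; -1 0 0 0 0 0 0'
```

```text
clock: 9.0
eef_pos: [532.9, 326.2, 42.3]
tool_rot: [-1.043, 1.565, 0.452]
force: [-0.2, 0.3, -2.4]
width: 56.1
clock: 9.2
eef_pos: [533.1, 326.2, 42.2]
tool_rot: [-1.029, 1.565, 0.466]
force: [-0.2, 0.0, -1.9]
width: 56.1
clock: 9.4
eef_pos: [533.1, 326.2, 42.2]
tool_rot: [-1.019, 1.565, 0.476]
force: [-0.6, 0.4, -1.3]
width: 56.2
```

```bash
python3 -m handwheel '-1 2 0 0 0 0 0; -1 0 0 0 0 0 0'
python3 - <<'E'
from h import *
cv2.imwrite('pics/s4.png',cv2.resize(get_image('side')[230:290,200:260],None,fx=8,fy=8))
E
```

```text
clock: 9.6
eef_pos: [533.4, 326.4, 42.6]
tool_rot: [-0.979, 1.564, 0.515]
force: [-0.6, 1.4, -1.3]
width: 56.1
```

View pics/s4.png

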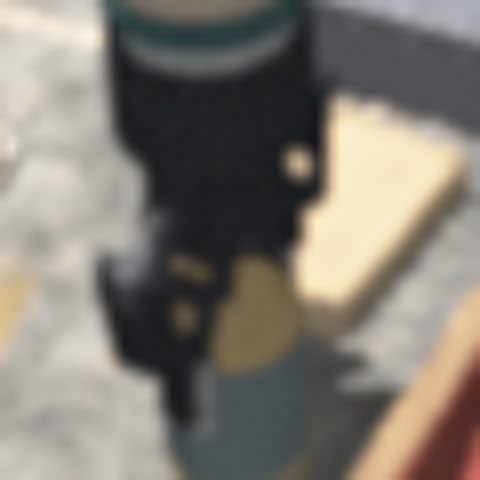

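Height stalls at 42.2 mm, where I expected touchdown at 42.5, so the tin is on the bench. Releasing.

```bash
python3 -m handwheel '-0.1 0 0 0 0 0 0; 0.3 0 0 0 0 0 0; 0.6 0 0 0 0 0 0; 1 0 0 0 0 0 0; 1 0 0 0 0 0 0; 1 0 0 0 0 0 0'
python3 - <<'E'
from h import *
cv2.imwrite('pics/w5.png',get_image('wrist'))
E
```

```text
clock: 10.25
eef_pos: [533.6, 326.6, 41.2]
tool_rot: [-0.991, 1.564, 0.504]
force: [-0.4, 0.4, 0.2]
width: 85.3
```

View pics/w5.png

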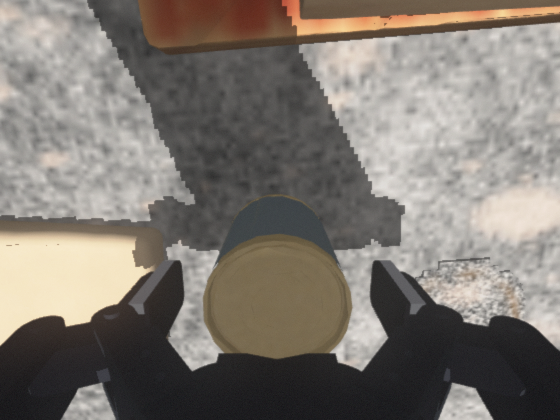

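```bash
python3 -m handwheel '1 -10 0 0 0 0 0; 1 -15 0 0 0 0 0; 1 -25 0 0 0 0 0; 1 -30 0 0 0 0 0; 0 -30 0 0 0 0 0; -1 -15 0 -10 0 0 0; -1 0 0 -25 0 0 0; -1 0 0 -30 0 0 0; -1 0 0 -35 0 0 0; -1 0 0 -35 0 0 0'
python3 - <<'E'
from h import *
delta([538,-65,100],86)
E
```

```text
clock: 11.3
eef_pos: [522.7, 191.9, 178.8]
tool_rot: [-0.869, 1.554, 0.635]
force: [1.3, -0.2, 0.5]
width: 0.5
t 11.3 pos [522.7 191.9 178.8] zang 86.2 w 0.5 F [ 1.3 -0.2  0.5]
 tool shift [  76.4  -31.4 -256.2]
 rotvec [0.003 0.011 0.013]
```

```bash
python3 -m handwheel '-1 2 -5 -35 0 0.002 0.003; -1 5 -5 -35 0 0.002 0.003; -1 8 -5 -35 0 0.002 0.003; -1 10 -4 -32 0 0 0; -1 12 -4 -28 0 0 0; -1 12 -4 -20 0 0 0; -1 10 -2 -12 0 0 0; -1 8 0 -8 0 0 0; -1 0 0 0 0 0 0; -1 0 0 0 0 0 0'
python3 - <<'E'
from h import *
delta([538,-65,70],86)
cv2.imwrite('pics/t6.png',cv2.resize(get_image('top')[120:260,130:370],None,fx=3,fy=3))
E
```

```text
clock: 12.3
eef_pos: [533.1, -36.9, 114.2]
tool_rot: [-1.633, 1.564, -0.143]
force: [0.4, 1.1, -0.8]
width: 0.0
t 12.3 pos [533.1 -36.9 114.2] zang 85.4 w 0.0 F [ 0.4  1.1 -0.8]
 tool shift [ 44.2  -6.9 -27.6]
 rotvec [-0.011 -0.     0.006]
```

View pics/t6.png

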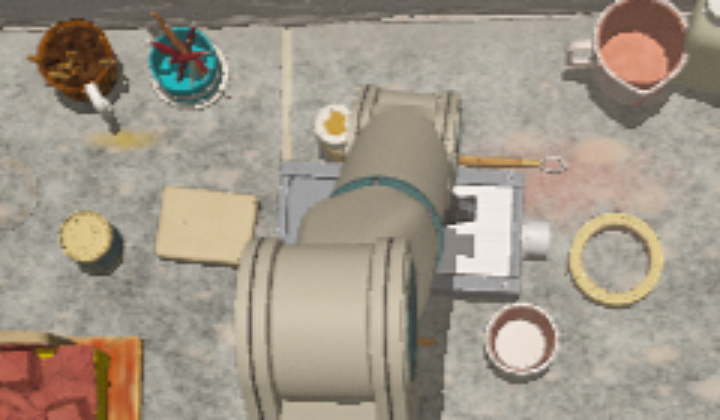

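The tin stands free at (87,238), between the wax and the board. Next is the approach to the leaf.

```bash
python3 -m handwheel '-1 12 -2 -9 -0.005 0 0.003; -1 12 -2 -9 0 0 0.002; -1 10 -2 -7 0 0 0; -1 4 0 -2 0 0 0; -1 0 0 0 0 0 0; -1 0 0 0 0 0 0'
python3 - <<'E'
from h import *
delta([538,-65,64],86)
E
```

```text
clock: 12.95
eef_pos: [538.1, -64.0, 73.0]
tool_rot: [-1.212, 1.569, 0.288]
force: [0.1, 0.3, -0.2]
width: -0.1
t 12.95 pos [538.1 -64.   73. ] zang 85.9 w -0.1 F [ 0.1  0.3 -0.2]
 tool shift [ 9.  0. -1.]
 rotvec [-0.001  0.001  0.001]
```

```bash
python3 -m handwheel '-1 6 0 0 0 0 0; -1 3 0 0 0 0 0; -1 0 0 0 0 0 0'; python3 -m handwheel '-1 2 0 0 0 0 0; -1 0 0 0 0 0 0'; python3 -m handwheel '-1 1.5 0 0 0 0 0; -1 0 0 0 0 0 0'
```

```text
clock: 13.25
eef_pos: [538.4, -63.3, 63.8]
tool_rot: [-1.168, 1.568, 0.332]
force: [0.6, 0.6, -0.3]
width: 0.1
clock: 13.45
eef_pos: [538.7, -63.1, 62.1]
tool_rot: [-1.273, 1.568, 0.228]
force: [-0.9, -1.0, 3.1]
width: 0.3
clock: 13.65
eef_pos: [538.7, -63.2, 61.2]
tool_rot: [-1.304, 1.567, 0.197]
force: [-0.8, 0.2, 4.0]
width: -0.3
```

```bash
python3 -m handwheel '-1 2.5 0 0 0 0 0; -1 1.5 0 0 0 0 0'; python3 -m handwheel '-1 1.5 0 0 0 0 0;-1 1.5 0 0 0 0 0'
```

```text
clock: 13.85
eef_pos: [538.7, -63.2, 58.8]
tool_rot: [-1.296, 1.567, 0.205]
force: [-3.9, 0.4, 18.7]
width: 0.3
clock: 14.05
eef_pos: [538.7, -63.2, 58.9]
tool_rot: [-1.268, 1.566, 0.232]
force: [-3.5, 0.8, 16.9]
width: -0.4
```

```bash
python3 -m handwheel '-1 0.5 0 2 0 0 0; -1 0.5 0 4 0 0 0; -1 0.5 0 5 0 0 0'
python3 - <<'E'
from h import *
delta([538+8.7*0.7,60,59.5],86)
E
```

```text
clock: 14.35
eef_pos: [539.3, -55.5, 60.3]
tool_rot: [-1.822, 1.564, -0.325]
force: [-1.9, -1.9, 6.8]
width: 0.1
t 14.35 pos [539.3 -55.5  60.3] zang 85.8 w 0.1 F [-1.9 -1.9  6.8]
 tool shift [  0.6   3.7 115.5]
 rotvec [-0.004 -0.002  0.006]
```

```bash
python3 -m handwheel '-1 1.3 0 6 0 0 0; -1 0.9 0 8 0 0 0; -1 0.9 0 8 0 0 0; -1 0.9 0 8 0 0 0; -1 0.9 0 8 0 0 0'
python3 - <<'E'
from h import *
delta([544,60,59.5],86)
cv2.imwrite('pics/w7.png',get_image('wrist'))
E
```

```text
clock: 14.85
eef_pos: [541.6, -22.8, 59.2]
tool_rot: [-2.341, 1.56, -0.849]
force: [-2.4, -1.9, 9.2]
width: -0.3
t 14.85 pos [541.6 -22.8  59.2] zang 85.5 w -0.3 F [-2.4 -1.9  9.2]
 tool shift [-1.   4.1 82.8]
 rotvec [-0.009 -0.008  0.008]
```

View pics/w7.png

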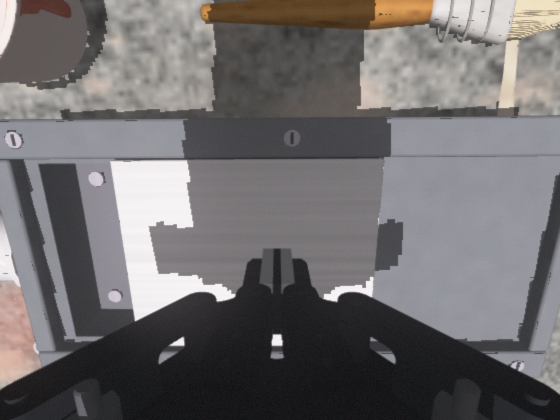

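The damper is moving with the tip; its trailing edge is at column ~115 and the well is showing on the left. Continuing.

```bash
python3 -m handwheel '-1 0.8 0 5 0 -0.002 0.003; -1 0.8 0 8 0 -0.002 0.003; -1 0.8 0 8 0 0 0; -1 0.8 0 8 0 0 0; -1 0.8 0 8 0 0 0; -1 0.8 0 8 0 0 0; -1 0.8 0 8 0 0 0'
python3 - <<'E'
from h import *
delta([544,60,59.5],86)
E
```

```text
clock: 15.6
eef_pos: [545.1, 25.7, 59.2]
tool_rot: [-2.843, 1.561, -1.355]
force: [-1.8, -2.4, 10.1]
width: 0.1
t 15.6 pos [545.1  25.7  59.2] zang 85.2 w 0.1 F [-1.8 -2.4 10.1]
 tool shift [-0.6  4.  34.1]
 rotvec [-0.013 -0.01   0.003]
```

```bash
python3 -m handwheel '-1 0.8 0 5 0.004 -0.003 0; -1 0.8 0 8 0 -0.003 0; -1 0.8 0 8 0 0 0; -1 0.8 0 6 0 0 0; -1 0.8 0 4 0 0 0'
python3 - <<'E'
from h import *
delta([544,60,59.5],86)
cv2.imwrite('pics/w8.png',get_image('wrist'))
E
```

```text
clock: 16.1
eef_pos: [547.2, 53.9, 59.2]
tool_rot: [-2.695, 1.563, -1.213]
force: [-1.7, -1.4, 9.5]
width: -0.0
t 16.1 pos [547.2  53.9  59.2] zang 84.9 w -0.0 F [-1.7 -1.4  9.5]
 tool shift [-0.3  3.7  5.8]
 rotvec [-0.019 -0.007  0.003]
```

View pics/w8.png

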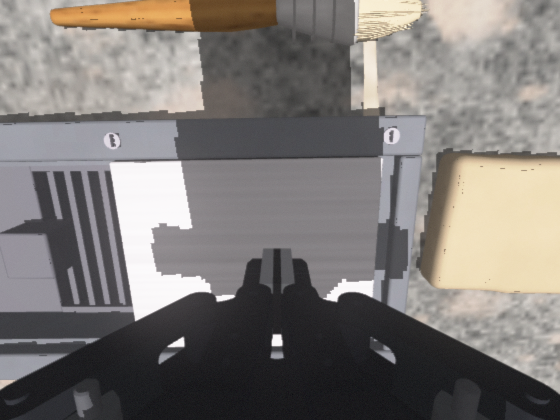

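The leaf edge is at column 381 and the end rail at about 390, so there are still a few mm left.

```bash
python3 -m handwheel '-1 0.8 0 4 0 0 0; -1 0.8 0 4 0 0 0; -1 0.8 0 4 0 0 0'; python3 -m handwheel '-1 0.8 0 3 0 0 0; -1 0.8 0 3 0 0 0'
```

```text
clock: 16.45
eef_pos: [548.0, 61.3, 59.3]
tool_rot: [-2.824, 1.558, -1.345]
force: [-1.5, -7.7, 9.9]
width: -0.0
clock: 16.65
eef_pos: [548.1, 61.6, 59.2]
tool_rot: [-2.927, 1.552, -1.452]
force: [-2.3, -6.4, 9.8]
width: -0.2
```

At the stop (7 N sideways, 125 mm travelled). Lifting off and heading over the cassette.

```bash
python3 -m handwheel '-1 -4 0 0 0 0 0; -1 -10 0 0 0 0 0; -1 -20 0 0 0 0 0; -0.5 -20 0 -5 0 0 0; 0 -20 0 -15 0 0 0; 0 -15 0 -25 0 0 0; 0 -10 0 -25 0 0 0; 0 -5 0 -25 0 0 0; 0 0 0 -20 0 0 0; 0 0 0 0 0 0 0'
python3 - <<'E'
from h import *
delta([536,-77.5,180],86)
E
```

```text
clock: 17.65
eef_pos: [538.3, -51.8, 173.2]
tool_rot: [-2.635, 1.552, -1.154]
force: [-0.2, -0.3, -1.2]
width: 42.8
t 17.65 pos [538.3 -51.8 173.2] zang 84.8 w 42.8 F [-0.2 -0.3 -1.2]
 tool shift [ -6.3  -0.1 -25.9]
 rotvec [-0.02  -0.017  0.009]
```

```bash
python3 -m handwheel '0 0 0 -9 0.010 -0.008 0.004; 0 0 0 -9 0.010 -0.008 0.004; 0 0 0 -7 0 0 0; 0 0 0 0 0 0 0; 0 0 0 0 0 0 0'
python3 - <<'E'
from h import *
delta([536,-77.5,180],86)
p=camera_params('wrist');print(p)
for z in (43,24): print(proj(p,[535.7,-77.5,z]).round(1))
cv2.imwrite('pics/w9.png',get_image('wrist'))
E
```

```text
clock: 18.15
eef_pos: [535.9, -75.3, 173.3]
tool_rot: [-0.056, 1.568, 1.406]
force: [0.8, 0.3, 0.4]
width: 42.6
t 18.15 pos [535.9 -75.3 173.3] zang 83.8 w 42.6 F [0.8 0.3 0.4]
 tool shift [-6.7 -0.3 -2.1]
 rotvec [-0.039  0.003  0.   ]
{'fx': 315.61539466648094, 'fy': 315.61539466648094, 'cx': 276.6114065744857, 'cy': 209.56389585874763, 'eye': array([467.04497491, -68.45015174, 307.22854082]), 'orientation': array([-0.27713203, -0.00204961,  1.46297415])}
[274.1 203. ]
[274.2 197.8]
```

View pics/w9.png

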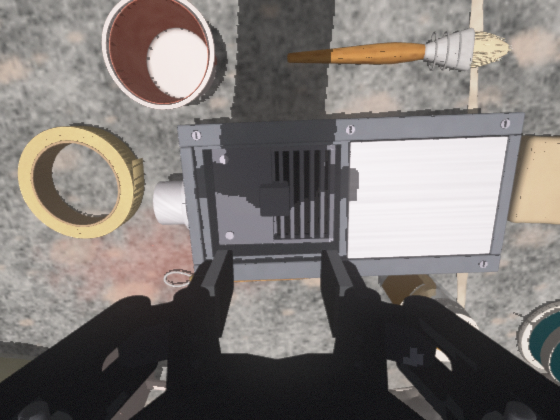

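```bash
python3 -m handwheel '0 0 0 -1 -0.02 0 0; 0 0 0 -1 -0.02 0 0; 0 0 0 0 0 0 0; 0 0 0 0 0 0 0'
python3 - <<'E'
from h import *
delta([536,-77.5,180],86)
p=camera_params('wrist');a=get_image('wrist')
print(proj(p,[535.7,-77.5,43]).round(1)); np.save('p.npy',np.r_[p['eye'],p['orientation']])
a=np.clip(a[110:290,170:360].astype(float)*2,0,255).astype('uint8')
cv2.imwrite('pics/w10.png',cv2.resize(a,None,fx=3,fy=3,interpolation=cv2.INTER_CUBIC))
E
```

```text
clock: 18.6
eef_pos: [535.8, -75.7, 173.0]
tool_rot: [0.069, 1.567, 1.578]
force: [-0.2, -0.4, -0.2]
width: 42.7
t 18.6 pos [535.8 -75.7 173. ] zang 86.4 w 42.7 F [-0.2 -0.4 -0.2]
 tool shift [-7.  -0.4 -1.7]
 rotvec [ 0.008  0.004 -0.   ]
[274.5 203.2]
```

View pics/w10.png

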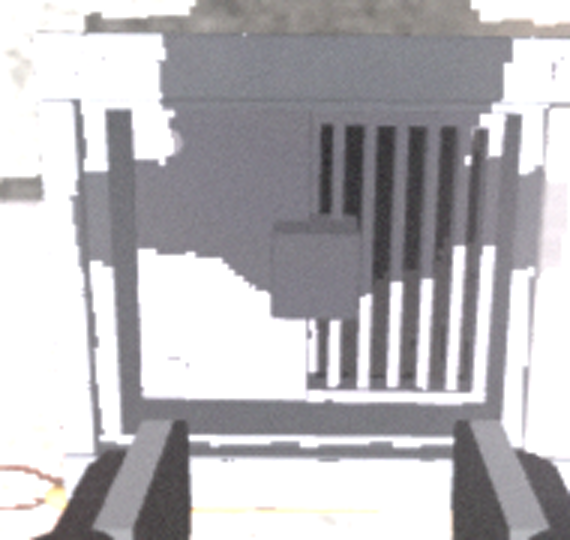

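The boss top is centred at full-image (274.8,202.3) against a predicted (274.5,203.2), so the box pose is good. Descending.

```bash
python3 -m handwheel '0 10 0 -1 -0.003 0.002 0; 0 18 0 -1 -0.003 0.002 0; 0 20 0 0 0 0 0; 0 20 0 0 0 0 0; 0 15 0 0 0 0 0; 0 10 0 0 0 0 0; 0 5 0 0 0 0 0; 0 0 0 0 0 0 0'
python3 - <<'E'
from h import *
delta([535.7,-77.5,36],86)
E
```

```text
clock: 19.45
eef_pos: [535.7, -77.8, 68.4]
tool_rot: [-3.037, 1.57, -1.521]
force: [0.4, -0.2, 0.1]
width: 42.7
t 19.45 pos [535.7 -77.8  68.4] zang 86.9 w 42.7 F [ 0.4 -0.2  0.1]
 tool shift [32.4 -0.   0.3]
 rotvec [ 0.015 -0.001  0.   ]
```

```bash
python3 -m handwheel '0 8 0 0 0.008 0 0; 0 8 0 0 0.008 0 0; 0 7 0 0 0 0 0; 0 5 0 0 0 0 0; 0 2 0 0 0 0 0; 0 0 0 0 0 0 0'
python3 - <<'E'
from h import *
delta([535.7,-77.5,34],86)
E
```

```text
clock: 20.05
eef_pos: [537.1, -78.0, 37.3]
tool_rot: [-1.921, 1.567, -0.422]
force: [0.4, 0.1, 0.5]
width: 42.7
t 20.05 pos [537.1 -78.   37.3] zang 85.9 w 42.7 F [0.4 0.1 0.5]
 tool shift [3.3 1.5 0.4]
 rotvec [-0.002 -0.001  0.004]
```

```bash
python3 -m handwheel '0 1.5 1 0.3 0 0 0.002; 0 1 0.5 0 0 0 0; -0.2 0 0 0 0 0 0; -1 0 0 0 0 0 0; -1 0 0 0 0 0 0; -1 0 0 0 0 0 0; -1 0 0 0 0 0 0; -1 0 0 0 0 0 0'
python3 - <<'E'
from h import *
delta([535.7,-77.5,34],86)
E
```

```text
clock: 20.85
eef_pos: [535.8, -77.5, 35.4]
tool_rot: [-2.02, 1.568, -0.521]
force: [0.5, 0.3, -0.7]
width: 24.6
t 20.85 pos [535.8 -77.5  35.4] zang 85.9 w 24.6 F [ 0.5  0.3 -0.7]
 tool shift [ 1.4  0.1 -0. ]
 rotvec [-0.002 -0.001  0.002]
```

```bash
python3 -m handwheel '-1 -4 0 0 0 0 0; -1 -8 0 0 0 0 0; -1 -12 0 0 0 0 0; -1 -15 0 0 0 0 0; -1 -15 0 0 0 0 0; -1 -15 0 0 0 0 0; -1 -12 0 0 0 0 0; -1 -6 0 0 0 0 0; -1 0 0 0 0 0 0;-1 0 0 0 0 0 0'
python3 - <<'E'
from h import *
delta([535.8,-77.5,125],86);print(ctrl.read_state()['qpos'].round(2))
cv2.imwrite('pics/w11.png',get_image('wrist'))
E
```

```text
clock: 21.85
eef_pos: [535.5, -77.3, 130.7]
tool_rot: [-1.817, 1.566, -0.318]
force: [0.1, -0.3, -3.4]
width: 24.4
t 21.85 pos [535.5 -77.3 130.7] zang 85.9 w 24.4 F [ 0.1 -0.3 -3.4]
 tool shift [ 5.7 -0.3 -0.2]
 rotvec [-0.002 -0.001  0.004]
[ 0.02  0.63  0.11  1.93 -0.11  0.59  1.7 ]
```

View pics/w11.png

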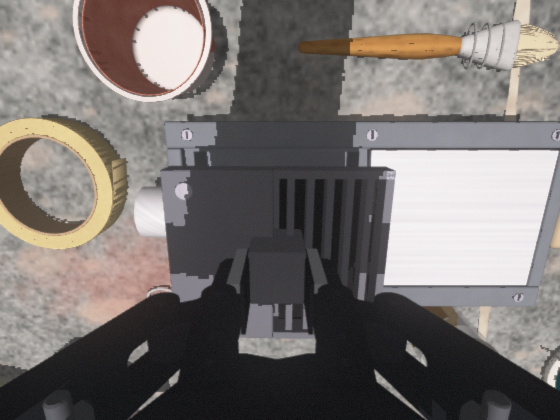

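The cassette is held level with its slats on the right (+y). I'll test the turn direction against joint 7.

```bash
python3 -m handwheel '-1 0 0 0 0.05 0 0;-1 0 0 0 0.05 0 0; -1 0 0 0 0 0 0'
python3 - <<'E'
from h import *
delta([535.8,-77.5,125],86);print(ctrl.read_state()['qpos'].round(2))
E
```

```text
clock: 22.2
eef_pos: [534.0, -77.1, 128.5]
tool_rot: [3.009, 1.57, -1.879]
force: [-0.3, -0.4, -2.1]
width: 24.6
t 22.2 pos [534.  -77.1 128.5] zang 80.0 w 24.6 F [-0.3 -0.4 -2.1]
 tool shift [ 3.5 -1.8 -0.1]
 rotvec [-0.106 -0.001 -0.   ]
[-0.    0.63  0.14  1.93 -0.15  0.59  1.63]
```

```bash
python3 -m handwheel '-1 0 0 0 0.14 0 0;-1 0 0 0 0.14 0 0; -1 0 0 0 0.14 0 0;-1 0 0 0 0.14 0 0;-1 0 0 0 0.14 0 0;-1 0 0 0 0.14 0 0;-1 0 0 0 0.14 0 0;-1 0 0 0 0.14 0 0;-1 0 0 0 0.14 0 0;-1 0 0 0 0.14 0 0'
python3 - <<'E'
from h import *
delta([535.8,-77.5,125],-94);print(ctrl.read_state()['qpos'].round(2))
E
```

```text
clock: 23.2
eef_pos: [530.3, -76.1, 122.5]
tool_rot: [3.113, 1.559, 3.066]
force: [-0.2, 0.8, -2.7]
width: 24.8
t 23.2 pos [530.3 -76.1 122.5] zang -2.7 w 24.8 F [-0.2  0.8 -2.7]
 tool shift [-2.6 -1.2  5.6]
 rotvec [ 1.594 -0.01   0.009]
[-0.26  0.7   0.54  1.94 -0.57  0.66  0.6 ]
```

```bash
python3 -m handwheel '-1 -1 0 1 0.14 0 0;-1 -1 0 1 0.14 0 0; -1 -1 0 0 0.14 0 0;-1 -1 0 0 0.14 0 0;-1 -1 0 0 0.14 0 0;-1 0 0 0 0.14 0 0'
python3 - <<'E'
from h import *
delta([535.8,-77.5,125],-94);print(ctrl.read_state()['qpos'].round(2))
E
```

```text
clock: 23.8
eef_pos: [530.4, -74.5, 123.9]
tool_rot: [-2.331, 1.551, 3.04]
force: [-0.1, -0.4, -2.0]
width: 24.8
t 23.8 pos [530.4 -74.5 123.9] zang -52.3 w 24.8 F [-0.1 -0.4 -2. ]
 tool shift [-1.2  2.4  5.7]
 rotvec [ 0.728 -0.008  0.018]
[-0.39  0.78  0.79  1.94 -0.79  0.78 -0.06]
```

```bash
python3 -m handwheel '-1 0 0 1 0.14 0 0.003;-1 0 0 1 0.14 0 0.003; -1 0 0 0 0.14 0 0.003;-1 0 0 0 0.12 0 0.003;-1 0 0 0 0.06 0 0.003;-1 0 0 0 0 0 0;-1 0 0 0 0 0 0'
python3 - <<'E'
from h import *
delta([535.8,-77.5,125],-94);print(ctrl.read_state()['qpos'].round(2))
E
```

```text
clock: 24.5
eef_pos: [529.3, -73.6, 118.9]
tool_rot: [-2.07, 1.554, 2.687]
force: [0.2, -0.2, -1.7]
width: 24.4
t 24.5 pos [529.3 -73.6 118.9] zang -87.5 w 24.4 F [ 0.2 -0.2 -1.7]
 tool shift [-6.2  6.2  4.2]
 rotvec [ 0.114 -0.007  0.015]
[-0.46  0.85  0.93  1.95 -0.93  0.86 -0.54]
```

```bash
python3 -m handwheel '-1 -2 2 2 0.05 -0.003 0.006;-1 -2 2 1 0.05 -0.003 0.006;-1 -1 2 1 0.01 0 0;-1 0 0 0 0 0 0;-1 0 0 0 0 0 0'
python3 - <<'E'
from h import *
delta([535.8,-77.5,125],-94);print(ctrl.read_state()['qpos'].round(2))
p=camera_params('wrist');print(p)
cv2.imwrite('pics/w12.png',get_image('wrist'))
E
```

```text
clock: 25.0
eef_pos: [535.2, -77.0, 122.9]
tool_rot: [-2.033, 1.565, 2.62]
force: [0.3, 0.2, -2.4]
width: 24.0
t 25.0 pos [535.2 -77.  122.9] zang -93.4 w 24.0 F [ 0.3  0.2 -2.4]
 tool shift [-2.1  0.6  0.5]
 rotvec [ 0.011 -0.003  0.005]
[-0.47  0.86  0.96  1.94 -0.95  0.88 -0.62]
{'fx': 315.61539466648094, 'fy': 315.61539466648094, 'cx': 276.6114065744857, 'cy': 209.56389585874763, 'eye': array([605.27722081, -81.69590617, 256.51105488]), 'orientation': array([-2.82717689e-01,  1.59610597e-03, -1.62939065e+00])}
```

View pics/w12.png

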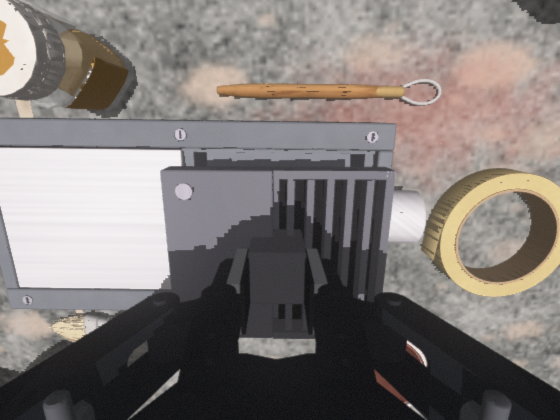

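The slatted half is now on the right, beside the stub at (400,215). Next I measure the held cassette's offset from the tool, using the tray's far corners and the box screws.

Run:
```python
from h import *
a=cv2.imread('pics/w12.png')
b=np.clip(a[115:300,155:400].astype(float)*2.2,0,255).astype('uint8')
cv2.imwrite('pics/w12c.png',cv2.resize(b,None,fx=3,fy=3,interpolation=cv2.INTER_CUBIC))
a=cv2.imread('pics/w11.png')
b=np.clip(a[115:300,155:400].astype(float)*2.2,0,255).astype('uint8')
cv2.imwrite('pics/w11c.png',cv2.resize(b,None,fx=3,fy=3,interpolation=cv2.INTER_CUBIC))
```

```text
(no output)
```

View pics/w12c.png

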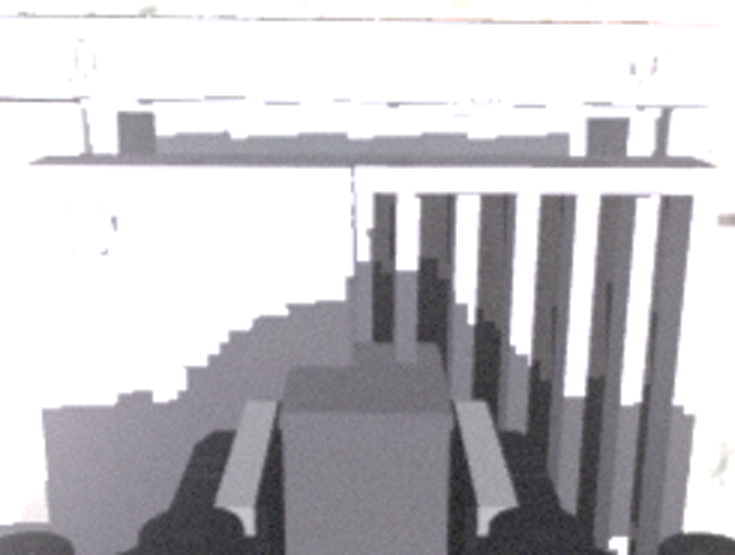

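View pics/w11c.png

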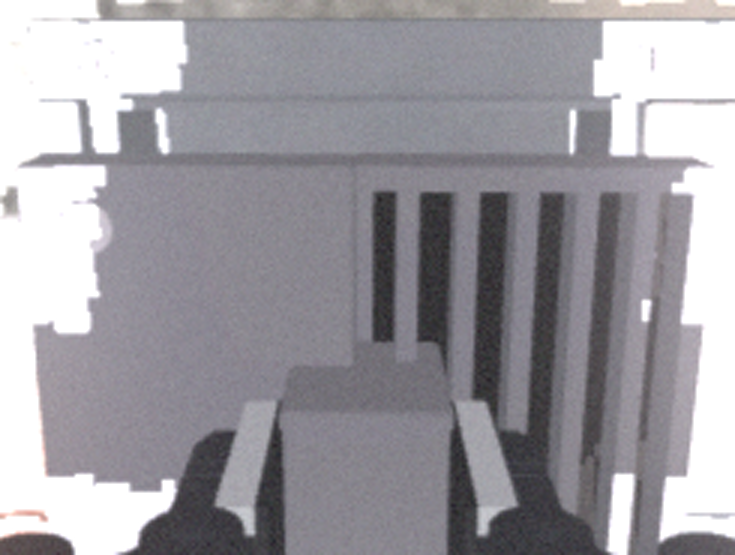

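Run:
```python
from h import *
fx=315.61539466648094
def mk(e,o): return dict(fx=fx,fy=fx,cx=276.6114065744857,cy=209.56389585874763,eye=np.array(e),orientation=o)
p=mk([605.27722081,-81.69590617,256.51105488],[-2.82717689e-01,1.59610597e-03,-1.62939065])
z=111.5
A=onz(p,(155+34/3,115+164/3),z);B=onz(p,(155+712/3,115+166/3),z)
print(A,B,np.linalg.norm(A-B)); d=(A-B)[:2];print('edge ang',np.degrees(np.arctan2(d[1],d[0])))
m=(A+B)[:2]/2; u=d/np.linalg.norm(d); n=np.array([u[1],-u[0]]); print('centre',m-46*n)
C=onz(p,(155+366/3,115+412/3),z+19); print('boss near-edge mid',C,'centre', C[:2]-13*n)
# box features in this view: screws predicted vs seen (corner ones)
yaw=np.radians(-4);ya=np.array([-np.sin(yaw),np.cos(yaw)]);xa=np.array([np.cos(yaw),np.sin(yaw)])
for uv in [(181,134.5),(372.5,137),(27.5,299.5)]:
    q=onz(p,uv,54.5)[:2]-[540,-15.7]; print('screw box',(q@xa).round(1),(q@ya).round(1))
for uv in [(395,124.5)]:
    q=onz(p,uv,54.5)[:2]-[540,-15.7]; print('corner',(q@xa).round(1),(q@ya).round(1))
```

```text
[585.34758173 -29.28525095 111.5       ] [ 578.95583022 -133.41802057  111.5       ] 104.32875056856167
edge ang 86.48754662662539
centre [536.2381167  -78.53342345]
boss near-edge mid [549.49325469 -78.39053526 130.5       ] centre [536.51767511 -77.59408395]
screw box 59.1 -1.4
screw box 58.9 -121.0
screw box -59.2 118.9
corner 66.6 -134.1
```

```bash
python3 -m handwheel '-1 6 -0.2 0 0.005 -0.001 0.003; -1 8 -0.2 0 0.005 -0.001 0.002; -1 8 0 0 0 0 0; -1 5 0 0 0 0 0; -1 2 0 0 0 0 0; -1 0 0 0 0 0 0; -1 0 0 0 0 0 0'
python3 - <<'E'
from h import *
delta([534.8,-77.6,85],-94)
E
```

```text
clock: 25.75
eef_pos: [534.0, -76.7, 90.4]
tool_rot: [-2.03, 1.569, 2.614]
force: [-0.2, -0.2, -2.4]
width: 24.7
t 25.75 pos [534.  -76.7  90.4] zang -93.9 w 24.7 F [-0.2 -0.2 -2.4]
 tool shift [5.4 0.9 0.9]
 rotvec [ 0.001 -0.001  0.002]
```

```bash
python3 -m handwheel '-1 3 0.7 0.7 0 0 0.001; -1 3 0.4 0.4 0 0 0.001; -1 1 0 0 0 0 0; -1 0 0 0 0 0 0'
python3 - <<'E'
from h import *
delta([534.8,-77.6,70],-94)
p=camera_params('wrist')
a=get_image('wrist')
b=np.clip(a[115:300,155:400].astype(float)*1.8,0,255).astype('uint8')
cv2.imwrite('pics/w13c.png',cv2.resize(b,None,fx=3,fy=3,interpolation=cv2.INTER_CUBIC))
E
```

```text
clock: 26.15
eef_pos: [535.6, -78.1, 83.3]
tool_rot: [2.058, 1.569, 0.419]
force: [1.2, -0.1, -2.7]
width: 24.3
t 26.15 pos [535.6 -78.1  83.3] zang -93.9 w 24.3 F [ 1.2 -0.1 -2.7]
 tool shift [13.3 -0.8 -0.4]
 rotvec [ 0.001 -0.001 -0.001]
```

View pics/w13c.png

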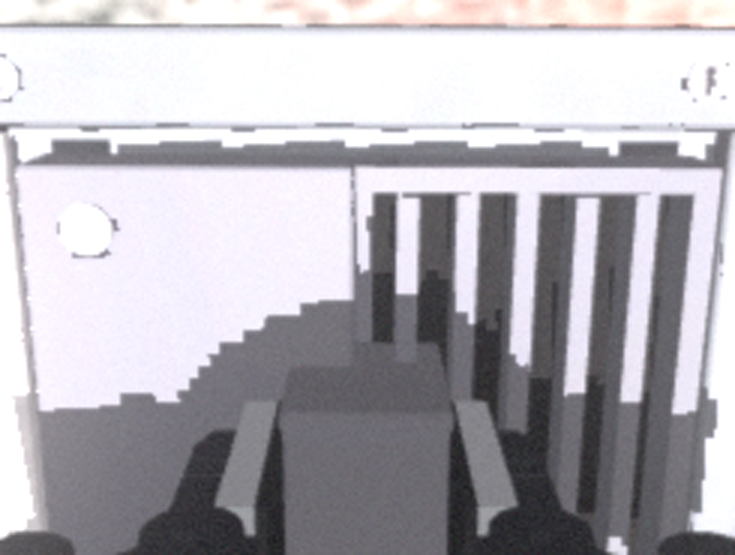

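The tray is lined up with the well opening, with similar gaps left (col ~5–18) and right (722–732). Lowering.

```bash
python3 -m handwheel '-1 3 -0.4 -0.2 0 0 0; -1 3 -0.2 -0.1 0 0 0; -1 3 0 0 0 0 0; -1 2 0 0 0 0 0; -1 0 0 0 0 0 0'
python3 - <<'E'
from h import *
delta([534.8,-77.6,60],-94)
E
```

```text
clock: 26.7
eef_pos: [535.0, -77.7, 71.5]
tool_rot: [2.005, 1.569, 0.366]
force: [-0.0, 0.0, -2.8]
width: 24.5
t 26.7 pos [535.  -77.7  71.5] zang -93.9 w 24.5 F [-0.   0.  -2.8]
 tool shift [11.5 -0.3 -0. ]
 rotvec [ 0.001 -0.001 -0.002]
```

```bash
python3 -m handwheel '-1 3 0 0 0 0 0; -1 3 0 0 0 0 0; -1 3 0 0 0 0 0; -1 3 0 0 0 0 0; -1 2 0 0 0 0 0'
python3 - <<'E'
from h import *
delta([534.8,-77.6,45],-94)
E
```

```text
clock: 27.2
eef_pos: [535.3, -77.8, 56.5]
tool_rot: [1.801, 1.569, 0.162]
force: [0.2, 0.1, -3.3]
width: 24.5
t 27.2 pos [535.3 -77.8  56.5] zang -93.9 w 24.5 F [ 0.2  0.1 -3.3]
 tool shift [11.5 -0.5 -0.1]
 rotvec [ 0.001 -0.001 -0.002]
```

```bash
python3 -m handwheel '-1 3 -0.3 0 0 0 0; -1 3 0 0 0 0 0; -1 3 0 0 0 0 0; -1 3 0 0 0 0 0; -1 2 0 0 0 0 0'; python3 -m handwheel '-1 2 0 0 0 0 0; -1 1.5 0 0 0 0 0; -1 1 0 0 0 0 0'
```

```text
clock: 27.7
eef_pos: [535.0, -77.8, 41.1]
tool_rot: [1.782, 1.569, 0.143]
force: [0.4, 0.1, -3.1]
width: 24.4
clock: 28.0
eef_pos: [535.0, -77.9, 36.1]
tool_rot: [1.799, 1.569, 0.159]
force: [-0.0, 0.2, -2.9]
width: 24.3
```

```bash
python3 -m handwheel '-1 1 0 0 0 0 0; -1 0.5 0 0 0 0 0'; python3 -m handwheel '-1 1 0 0 0 0 0; -1 0 0 0 0 0 0'
```

```text
clock: 28.2
eef_pos: [535.1, -77.9, 35.4]
tool_rot: [2.031, 1.568, 0.392]
force: [-2.9, 1.5, 6.4]
width: 24.4
clock: 28.4
eef_pos: [535.1, -78.0, 35.7]
tool_rot: [2.149, 1.567, 0.509]
force: [0.3, -0.5, -2.7]
width: 24.5
```

It touched the floor at 35.4 mm, the original seated height. Releasing and lifting.

```bash
python3 -m handwheel '-0.35 0 0 0 0 0 0; -0.2 0 0 0 0 0 0; 0 0 0 0 0 0 0; 0 0 0 0 0 0 0; 0 -4 0 0 0 0 0; 0 -10 0 0 0 0 0; 0 -15 0 0 0 0 0; 0 -20 0 0 0 0 0; 0 -20 0 0 0 0 0; 0 -20 0 0 0 0 0'; python3 -m handwheel '-0.5 -20 0 0 0 0 0; -1 -10 0 0 0 0 0; -1 0 0 0 0 0 0; -1 0 0 0 0 0 0'
python3 - <<'E'
from h import *
delta([535,-77.5,180],-94)
p=camera_params('wrist')
q=np.array([540,-15.7])-62*np.array([.0698,.9976]); print('pred boss',proj(p,[q[0],q[1],43]).round(1))
a=get_image('wrist'); np.save('p.npy',np.r_[p['eye'],p['orientation']]);cv2.imwrite('pics/w14.png',a)
b=np.clip(a[110:290,170:400].astype(float)*1.8,0,255).astype('uint8')
cv2.imwrite('pics/w14c.png',cv2.resize(b,None,fx=3,fy=3,interpolation=cv2.INTER_CUBIC))
E
```

```text
clock: 29.4
eef_pos: [533.9, -78.7, 128.7]
tool_rot: [2.363, 1.569, 0.722]
force: [0.7, 0.0, -0.1]
width: 42.9
clock: 29.8
eef_pos: [534.9, -79.3, 164.0]
tool_rot: [1.686, 1.564, 0.044]
force: [0.3, 1.2, -0.7]
width: 0.1
t 29.8 pos [534.9 -79.3 164. ] zang -94.1 w 0.1 F [ 0.3  1.2 -0.7]
 tool shift [-16.    0.   -1.8]
 rotvec [-0.001 -0.001 -0.007]
pred boss [274.  206.2]
```

View pics/w14c.png

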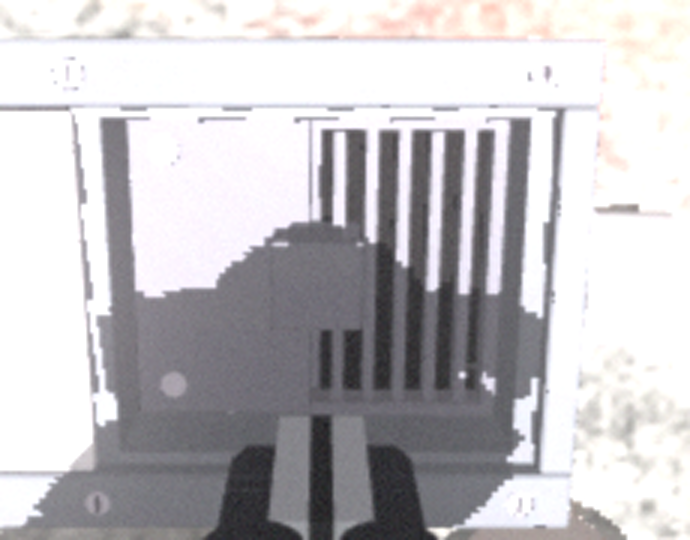

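View pics/w14.png

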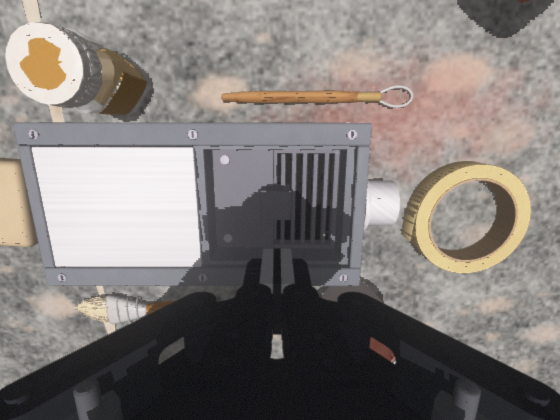

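The cassette is seated with its slats beside the stub. The boss is at (276,205) against a predicted (274,206), so it is within its play. Next is shutting the damper.

```bash
python3 -m handwheel '-1 0 0 -15 0 0 0; -1 3 0 -22 0 0 0; -1 8 0 -25 0 0 0; -1 12 0 -25 0 0 0; -1 15 0 -22 0 0 0; -1 15 0 -15 0 0 0; -1 12 0 -8 0 0 0; -1 0 0 0 0 0 0; -1 0 0 0 0 0 0'
python3 - <<'E'
from h import *
delta([545,60,66],-94);print(ctrl.read_state()['qpos'].round(2))
E
```

```text
clock: 30.75
eef_pos: [540.6, 65.1, 89.6]
tool_rot: [-1.904, 1.565, 2.739]
force: [0.1, -0.1, -0.1]
width: -0.3
t 30.75 pos [540.6  65.1  89.6] zang -94.0 w -0.3 F [ 0.1 -0.1 -0.1]
 tool shift [23.6  4.9  4.9]
 rotvec [ 0.001 -0.002  0.006]
[-0.68  0.88  0.86  1.95 -0.97  0.8  -0.89]
```

```bash
python3 -m handwheel '-1 7 2 2 0 0 0; -1 7 2 2 0 0 0; -1 4 0 0 0 0 0; -1 0 0 0 0 0 0'
python3 - <<'E'
from h import *
delta([545,60,61.5],-94)
E
```

```text
clock: 31.15
eef_pos: [545.5, 57.1, 71.7]
tool_rot: [-1.828, 1.568, 2.81]
force: [-0.1, -0.4, -0.1]
width: -0.3
t 31.15 pos [545.5  57.1  71.7] zang -94.3 w -0.3 F [-0.1 -0.4 -0.1]
 tool shift [10.2 -0.7 -2.9]
 rotvec [-0.004 -0.001  0.003]
```

```bash
python3 -m handwheel '-1 5 0 0 0 0 0; -1 4 0 0 0 0 0; -1 2 0 0 0 0 0; -1 1.5 0 0 0 0 0; -1 1 0 0 0 0 0'; python3 -m handwheel '-1 1 0 0 0 0 0'
```

```text
clock: 31.65
eef_pos: [546.1, 56.2, 59.3]
tool_rot: [-2.674, 1.568, 1.962]
force: [-2.5, 0.3, 9.7]
width: -0.0
clock: 31.75
eef_pos: [546.1, 56.2, 59.1]
tool_rot: [-2.876, 1.567, 1.76]
force: [-2.0, 1.3, 10.4]
width: -0.1
```

```bash
python3 -m handwheel '-1 0.8 0 3 0 0 0; -1 0.8 0 5 0 0 0; -1 0.8 0 7 0 0 0; -1 0.8 0 8 0 0 0; -1 0.8 0 8 0 0 0; -1 0.8 0 8 0 0 0; -1 0.8 0 8 0 0 0'
python3 - <<'E'
from h import *
delta([537.4,-68.6,59.3],-94)
E
```

```text
clock: 32.45
eef_pos: [543.2, 16.7, 59.1]
tool_rot: [3.121, 1.549, 1.481]
force: [-2.0, 3.0, 10.4]
width: 0.1
t 32.45 pos [543.2  16.7  59.1] zang -94.0 w 0.1 F [-2.   3.  10.4]
 tool shift [-2.1  0.1 85.5]
 rotvec [ 0.    -0.022 -0.   ]
```

```bash
python3 -m handwheel '-1 0.8 0 6 0 -0.005 0; -1 0.8 0 8 0 -0.005 0; -1 0.8 0 8 0 -0.005 0; -1 0.8 0 8 0 -0.005 0; -1 0.8 0 8 0 0 0; -1 0.8 0 8 0 0 0; -1 0.8 0 8 0 0 0'
python3 - <<'E'
from h import *
delta([537.4,-68.6,59.3],-94)
cv2.imwrite('pics/w15.png',get_image('wrist'))
E
```

```text
clock: 33.15
eef_pos: [539.7, -31.8, 59.0]
tool_rot: [3.018, 1.552, 1.382]
force: [-1.7, 2.0, 10.7]
width: -0.2
t 33.15 pos [539.7 -31.8  59. ] zang -93.8 w -0.2 F [-1.7  2.  10.7]
 tool shift [-1.   0.1 36.8]
 rotvec [ 0.004 -0.019 -0.002]
```

View pics/w15.png

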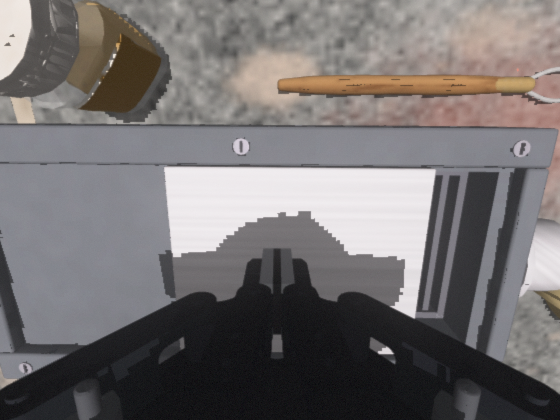

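The damper is following, with its front edge at column ~435 and the well still open from there to ~495. Continuing to the stop.

```bash
python3 -m handwheel '-1 0.7 0 5 0 -0.004 0; -1 0.7 0 7 0 -0.004 0; -1 0.7 0 7 0 0 0; -1 0.7 0 6 0 0 0; -1 0.7 0 4 0 0 0'; python3 -m handwheel '-1 0.8 0 4 0 0 0; -1 0.8 0 4 0 0 0; -1 0.8 0 3 0 0 0'
```

```text
clock: 33.7
eef_pos: [537.7, -59.2, 59.5]
tool_rot: [2.938, 1.55, 1.301]
force: [-2.1, 2.4, 9.9]
width: -0.0
clock: 34.0
eef_pos: [537.0, -68.2, 59.3]
tool_rot: [2.946, 1.543, 1.31]
force: [-1.7, 1.0, 10.5]
width: -0.2
```

```bash
python3 -m handwheel '-1 0.8 0 3 0 0 0; -1 0.8 0 3 0 0 0'; python3 -m handwheel '-1 0.8 0 3 0 0 0; -1 0.8 0 3 0 0 0'
```

```text
clock: 34.2
eef_pos: [537.0, -69.2, 59.0]
tool_rot: [3.009, 1.533, 1.375]
force: [-0.8, 6.7, 11.8]
width: -0.4
clock: 34.4
eef_pos: [537.0, -69.2, 59.1]
tool_rot: [3.044, 1.521, 1.413]
force: [-1.1, 5.3, 12.0]
width: 0.1
```

```bash
python3 -m handwheel '-1 -4 0 0 0 0 0; -1 -8 0 0 0 0 0; -1 -20 0 0 0 0 0; -1 -30 0 0 0 0 0; -1 -30 0 0 0 -0.01 0; -1 -30 0 0 0 -0.01 0; -1 -20 0 0 0 -0.01 0; -1 0 0 0 0 -0.01 0; -1 0 0 0 0 0 0'
python3 - <<'E'
from h import *
delta([540,-16,250],-94)
p=camera_params('wrist');print(p['eye'],p['orientation'])
cv2.imwrite('pics/w16.png',get_image('wrist'))
cv2.imwrite('pics/s16.png',cv2.resize(get_image('side')[150:300,150:350],None,fx=3.5,fy=3.5))
E
```

```text
clock: 35.3
eef_pos: [535.2, -76.3, 207.8]
tool_rot: [2.592, 1.562, 0.96]
force: [0.3, -0.5, 0.0]
width: 0.1
t 35.3 pos [535.2 -76.3 207.8] zang -93.5 w 0.1 F [ 0.3 -0.5  0. ]
 tool shift [-41.7   1.3 -60.8]
 rotvec [ 0.008 -0.008 -0.005]
[603.85793426 -81.81236269 342.11075125] [-0.27254823  0.00672297 -1.63168199]
```

View pics/w16.png

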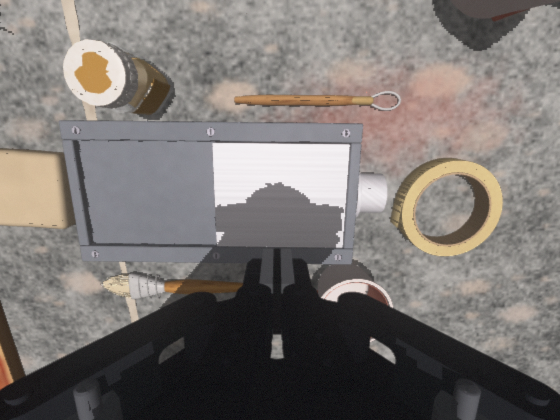

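View pics/s16.png

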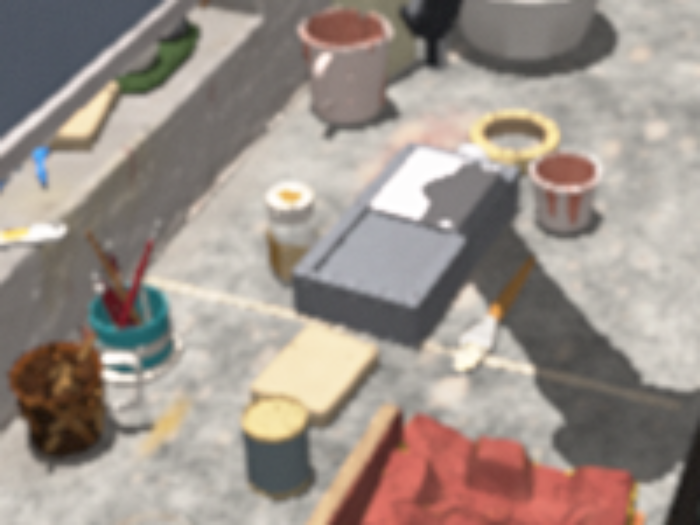

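Run:
```python
from h import *
a=cv2.imread('pics/w16.png'); fx=315.61539466648094
p=dict(fx=fx,fy=fx,cx=276.6114065744857,cy=209.56389585874763,eye=np.array([603.85793426,-81.81236269,342.11075125]),orientation=[-0.27254823,0.00672297,-1.63168199])
ya=np.array([np.sin(np.radians(4)),np.cos(np.radians(4))])
for v in (150,160,170):
    w=np.where(a[v].min(1)>190)[0]; w=w[(w>200)&(w<360)]
    print(v,w.min(),w.max(),[((onz(p,(u,v),54.5)[:2]-[540,-15.7])@ya).round(1) for u in(w.min()-.5,w.max()+.5)])
for uv in [(63,122),(362,124),(350,264),(82,262)]: print(((onz(p,uv,54.5)[:2]-[540,-15.7])@ya).round(1))
cv2.imwrite('pics/w16c.png',cv2.resize(a[115:275,195:375],None,fx=4,fy=3.7,interpolation=cv2.INTER_CUBIC))
```

```text
150 213 348 [np.float64(-2.1), np.float64(-124.3)]
160 213 348 [np.float64(-1.7), np.float64(-124.9)]
170 214 347 [np.float64(-2.2), np.float64(-124.7)]
128.8
-134.6
-133.6
133.2
```

View pics/w16c.png

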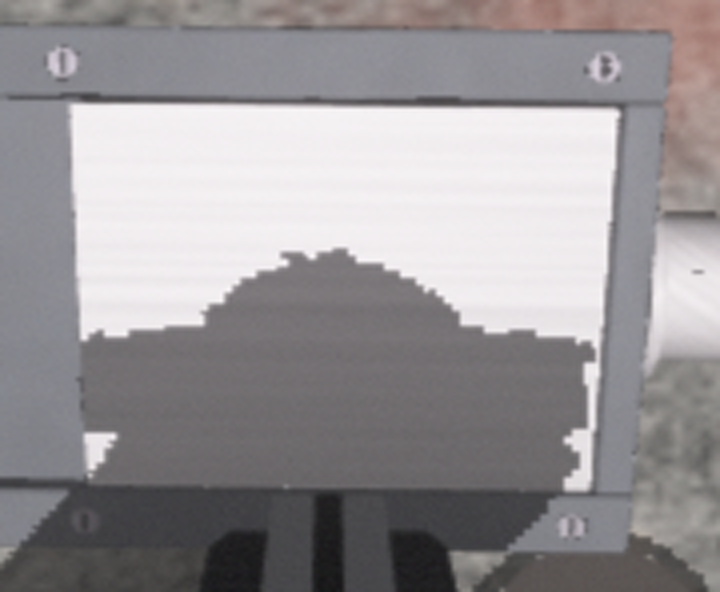

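The leaf spans box y from -2 to -124.6 mm, flush against the end rail, so it is shut. The tin is upright and the bystanders look undisturbed. Handing in.

```bash
python3 -c "
from cell import ctrl
print(ctrl.finish_job()); s=ctrl.read_state(); print(s['clock'],s['force'])"
```

```text
the job is handed in; nothing more can be done
None
the job is handed in; nothing more can be done
```

I handed the job in at about 35 s of the 72 s allowed. All the steps were done in order: tin stood on the bench, damper opened, cassette lifted, turned and seated, damper shut.

- **Tin:** it stands upright on free bench at about (533, 326) mm, between the wax block and the mould board. The last side picture shows it upright.
- **Damper open:** I dragged it about 125 mm until it met the end stop.
- **Cassette:** I lifted it well clear of the box, gave it a half turn and lowered it. It touched the floor at the tool height where it was first gripped (35.4 mm). In the picture taken after release, the slats are next to the duct stub.
- **Damper shut:** I dragged it back to the end stop. The last wrist picture puts its edge at box y = -124.6 mm, against the rail.
- **Others:** no bystander looked moved in the last pictures, but I did not re-measure their positions. The arm was clear above the box when I handed in.

**Disagreement:** after seating, the boss appeared about 1.5 mm nearer the stub than my box pose predicted. My two measurements of the box differed by about 1 mm, so I took this as within the 2 mm of play. I could not check the cassette again once the damper was shut.

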